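# Snap the axle cap onto a herb spinner

### The arm

A 6-joint arm with a two-finger parallel gripper is mounted at the origin on a cart in front of the work surface, level with it; the furniture and walls round the work are solid. World frame = base frame: x ahead of the robot, y to its left, z up, the work surface at z = 0. Lengths are in m, angles in rad, forces in N, time in s.
With the tool pointing down it reaches from about 0.375 to 0.9 m from the base axis. Payload 3.1 kg.
Tool frame: the origin (TCP) lies midway between the tips of the shut fingers; the grasp point (between the pads) lies grip_point_offset behind it (grip_point_offset is the distance from the TCP to the grasp point, in m); z points along the fingers, y is the line along which they close (so a half turn about z gives the same grasp; the last joint's range is limited). The gripper opens to 85 mm and grips with 20 to 120 N. Pads are 22 mm wide; open, the fingers measure 114 mm over their backs; the gripper's body (76 mm by 85 mm) begins 54 mm behind the grasp point. The pads swing forward as they close: fully open they stand 13 mm farther back than shut.
Start: joints at [1.05, 0.527, 1.433, -0, 1.181, -0.178], TCP at [0.21, 0.589, 0.231] pointing down, gripper open.
Joint ranges: [-3.08, 3.08], [-0.75, 2.2], [0.22, 2.44], [-1.43, 4.57], [0, 2.65], [-2.85, 2.85]. Speed limits (rad/s): [2.79, 2.79, 3.14, 3.14, 3.14, 3.14].

### API

Orientations are given as [roll, pitch, yaw] about the fixed x, y, z axes, in that order (R = Rz(yaw) Ry(pitch) Rx(roll)).
In Python, from bench import observe, get_image, close_job, grip_point_offset gives the robot as it stands.
- The arm moves only by the tool servo_tool, never from a script. Its argument "series" is a list that holds one entry, the list of rows, each a list of 7 numbers: the opening, from -1 (shut) to 1 (fully open), then the shift along the tool's x, y, z in m, then the turn, a rotation vector about the tool's x, y, z in degrees. A call has 1 to 5 rows; each row is the pose to reach, as a shift and turn from the pose commanded when the call began, along the tool's axes at that moment; what a row does not reach only later rows make up. A row lasts 1/10 s, in which the tool goes at most 50 mm and 8.59 degrees, less where a joint would pass 70% of its speed; a pose out of reach is approached as far as the arm can. A call with a gripper value outside its range is refused whole. The fingers move at their own pace and stop on an object; "squeeze" is the grip in N (left out, the last holds). Time passes only in rows, so rows that repeat a pose let the fingers close. It gives the time, the measured TCP pose, the force, the opening and the grip force at its end, in the units of the state.
- observe(): the state, without advancing time (a new reading comes with each control period).
- get_image(name): name is "scene" or "top" or "wrist"; returns a dict with "color" (400x640x3 uint8, red, green, blue), "mtx" (3x3 intrinsics, pixels), "R" (3x3) and "t" (3): a world point X has camera coordinates R X + t. Camera axes: x right, y down, z forward; pixel columns grow to the right and rows downward; lengths in m; the calibration is good to about 2 mm. A picture is of the moment at which its call begins. There is no depth.
- close_job(): hands the job in; it is judged then, once.
The state is a dict: "clock": time; "q": joint angles; "qd": joint speeds; "effort": joint torques, N m; "tcp_pos": TCP position; "orientation": TCP orientation; "ft_force": force on the tool from outside, world axes, zero at the start; "ft_torque": the same for the moment, N m; "width": finger opening in m; "finger_force": force on a finger pad.
Only numpy, scipy, OpenCV 4.12 (cv2) and the standard library are available. Lean on these libraries where they do the work, as an engineer would, in place of code of your own. Each camera call takes 0.05 s, during which the arm holds its last target. There are 200 camera calls.

### The job

Before the herb spinner is closed up, turn its crank by the knob through at least one full turn anticlockwise (seen from above) to check that it runs freely. Then take the loose ribbed snap cap, put it mouth down over the stud in the middle of the spinner and press it straight down past the click until it is fully home. Leave the tealight and the small glass where they stand, and finish while still holding the cap and firmly pressing it down: do not let go.

Things in the scene. Friction and masses are not known exactly. Their poses are not given: they have to be found in the camera images.
- spinner: Herb spinner fixed to the worktop by its rubber foot: clear bowl, white lid, 164 mm across, lid top 80 mm above the worktop. Origin: centre of its underside, on the vertical axle. On the lid a grey crank (arm top 88 mm, hub 90 mm above the worktop); in the middle a fixed steel boss, 24 mm across, up to 100 mm, and the stud on it.
- stud_top (a point): Centre of the top of the steel stud on the spinner's axle, 123 mm above the worktop. The stud is 17 mm in diameter, 23 mm long above its boss, its topmost 6 mm tapering to 11 mm. Four sprung balls stick out of its sides to 24 mm across, centred 11 mm below its top. The stud does not turn.
- crank (a joint): Angle of the crank about the vertical axle, rad; starts at 0, grows anticlockwise seen from above, 6.28 is a full turn; turns either way, light friction (about 0.05 N m), stays where it is left.
- crank_knob (a point): Grip point on the crank's knob: an upright round white knob 20 mm in diameter from 90 to 132 mm above the worktop, 65 mm from the axle; the point is on its own axis, 118 mm above the worktop. The knob turns freely on its pin, so it can be held in a grip of constant direction and led round the circle.
- cap: Loose snap cap, grey ribbed plastic, 40 mm wide, 34 tall, 30 g, mouth down on the worktop. Origin: centre of its mouth; z to its flat top. Bore 25 mm wide, 20 deep; lip at the mouth 2 mm thick, 20 mm across. Over the stud it meets the balls with its origin 6.5 mm below stud_top; they resist with about 6 N, then click, pulling it down by about 10 N; home at 20 mm below stud_top, where the force rises again.
- candle_1: Bystander: tealight in a metal cup, 38 mm in diameter, 15 mm tall, origin at its underside; to be left alone.
- glass_2: Bystander: small clear glass, 48 mm in diameter, 61 mm tall, origin at its underside; to be left alone. Cap, tealight and glass stand in a row, in any order, 70 mm or more between centres.

How it is judged:
On the way, in this order (a step that is already met when the one before it is completed fails the run):
1. the crank has been turned through a full turn anticlockwise (at least 6.1 rad) (value of joint crank above 6.1 rad), for 0.1 s.
2. the cap has clicked home on the stud (z of cap in the frame of stud_top between -0.023 and -0.0175 m and horizontal distance between cap and stud_top below 0.004 m and angle between cap's own z axis and vertical below 0.15 rad), for 0.2 s.
At the end, for the whole second after the job is handed in: The cap sits home on the stud: its mouth 17.5 to 23 mm below the stud's top, centred within 4 mm and upright within 0.15 rad; the fingers still touch it (more than 2 N) and it is pressed on the spinner with more than 3 N; the crank is still at 5.9 rad or more (all of step 2 and contact force between cap and spinner above 3 N and contact force between the fingers and cap above 2 N and value of joint crank above 5.9 rad); the arm keeps its last pose, push and grip.
It fails at once if the tealight is shifted by more than 30 mm or knocked over (distance of candle_1 from where it was at the start of the episode above 0.03 m or angle between candle_1's own z axis and vertical above 0.5 rad).
It fails at once if the small glass is shifted by more than 30 mm or knocked over (distance of glass_2 from where it was at the start of the episode above 0.03 m or angle between glass_2's own z axis and vertical above 0.5 rad).
It also fails if it takes over 72 s, if anything falls off the work surface, if the arm or the gripper's body presses on something with over 40 N, if the wrist force passes 120 N, or if a joint passes its speed limit or range.

## Working session

There is one attempt and no reset: what is moved stays moved. The work goes in short steps, Python scripts to look and compute and a tool call to move; the robot and the scene stay as the last step left them, time stands still between calls to the robot, and variables do not carry over. Pictures are saved under pics/ and viewed, at most 10 in all, crops included, and the job is handed in when it is done.

Besides the shell and the picture viewer there is one more tool, called after "Call:" in YAML: its name, and indented under it one key for each argument. servo_tool: Moves the arm, as the interface text tells. Its arguments: {"type":"object","properties":{"series":{"type":"array"},"squeeze":{"type":"number"}},"required":["series"]}

```bash
mkdir -p pics; ls; python3 - <<'E'
from bench import *
import cv2
print(grip_point_offset, observe())
for n in ["scene","top"]:
    d=get_image(n); cv2.imwrite(f"pics/{n}0.png",d["color"][:,:,::-1]); print(n,d["mtx"].tolist(),d["R"].round(4).tolist(),d["t"].round(4).tolist())
E
```

```text
pics
0.0187 {'clock': 0.0, 'q': array([ 1.04950084e+00,  5.28474811e-01,  1.43389897e+00,  5.61282236e-06,
        1.18137134e+00, -1.78492039e-01]), 'qd': array([ 0.00060322, -0.00033222, -0.00020862, -0.0005064 ,  0.00064125,
        0.0006104 ]), 'effort': array([ 7.70521074e-04, -4.42347336e+01, -1.78026098e+01, -2.15986011e-04,
        8.39717482e-03, -1.14632178e-05]), 'tcp_pos': array([0.20968923, 0.58802493, 0.23032935]), 'orientation': array([-3.13947530e+00, -3.87267403e-04,  2.79878666e+00]), 'ft_force': array([-0.08433267, -0.33167996,  0.86871966]), 'ft_torque': array([ 0.02386914,  0.0183154 , -0.00597183]), 'finger_force': 0.0, 'width': 0.08574392434117817}
scene [[513.7382640549466, 0.0, 312.31821425873625], [0.0, 513.7382640549466, 204.413772322169], [0.0, 0.0, 1.0]] [[0.5817, -0.8131, -0.0229], [-0.5074, -0.3408, -0.7915], [0.6357, 0.472, -0.6108]] [-0.1303, 0.409, 0.638]
top [[480.7784094049567, 0.0, 322.63279207265066], [0.0, 480.7784094049567, 193.47100224235896], [0.0, 0.0, 1.0]] [[-0.0074, -1.0, -0.0045], [-0.9844, 0.0081, -0.176], [0.176, 0.0031, -0.9844]] [0.2162, 0.5393, 0.874]
```

View pics/scene0.png

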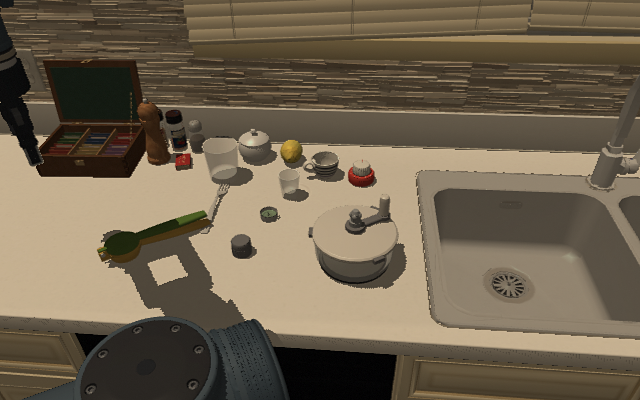

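View pics/top0.png

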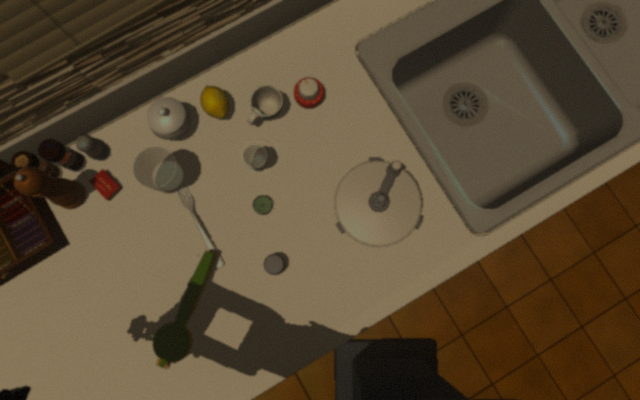

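Scene: cap at about (241,246), tealight (269,214), glass (289,181), stud (355,215), knob (384,205). Top: cap (275,264), tealight (263,205), glass (256,157), stud (379,200), knob top (397,167). I cast these onto their height planes and triangulate.

```bash
cat > h.py <<'E'
import numpy as np, cv2
from bench import *
def ray(d,p):
    R,t=np.array(d["R"]),np.array(d["t"])
    v=R.T@np.linalg.solve(np.array(d["mtx"]),[p[0],p[1],1.]); return -R.T@t, v
def plane(d,p,z):
    o,v=ray(d,p); return o+v*(z-o[2])/v[2]
def proj(d,X):
    c=np.array(d["mtx"])@(np.array(d["R"])@np.array(X)+d["t"]); return c[:2]/c[2]
def tri(d1,p1,d2,p2):
    A=[];b=[]
    for d,p in((d1,p1),(d2,p2)):
        o,v=ray(d,p); v=v/np.linalg.norm(v); P=np.eye(3)-np.outer(v,v); A.append(P);b.append(P@o)
    return np.linalg.lstsq(np.vstack(A),np.hstack(b),rcond=None)[0]
E
python3 - <<'E'
from h import *
np.set_printoptions(precision=4,suppress=True)
T=get_image("top");S=get_image("scene")
print("cap",plane(T,(275,264),.034),plane(S,(241,238),.034))
print("candle",plane(T,(263,205),.015),"glass",plane(T,(256,150),.06), plane(S,(289,193),0))
print("stud",plane(T,(379,200),.123),plane(S,(355,211),.123), tri(T,(379,200),S,(355,211)))
print("knob",plane(T,(397,166),.132),plane(S,(384,198),.132),tri(T,(397,166),S,(384,198)))
g=cv2.cvtColor(T["color"],cv2.COLOR_RGB2GRAY)
a=cv2.resize(T["color"][140:290,240:440],None,fx=4,fy=4,interpolation=cv2.INTER_CUBIC)
cv2.imwrite("pics/t1.png",cv2.convertScaleAbs(a,alpha=1.8)[:,:,::-1])
a=cv2.resize(S["color"][170:290,220:410],None,fx=4,fy=4,interpolation=cv2.INTER_CUBIC)
cv2.imwrite("pics/s1.png",a[:,:,::-1])
E
```

```text
cap [0.4081 0.3035 0.034 ] [0.4131 0.3095 0.034 ]
candle [0.5246 0.3304 0.015 ] glass [0.6249 0.3396 0.06  ] [0.6223 0.3519 0.    ]
stud [0.5151 0.1129 0.123 ] [0.5168 0.1096 0.123 ] [0.5164 0.1114 0.122 ]
knob [0.574  0.0806 0.132 ] [0.5703 0.0797 0.132 ] [0.5741 0.0808 0.1294]
```

View pics/t1.png

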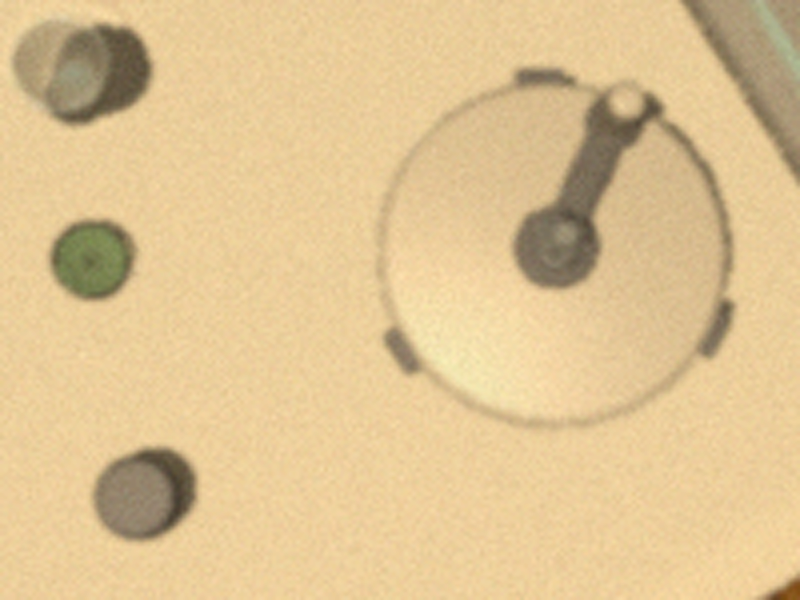

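View pics/s1.png

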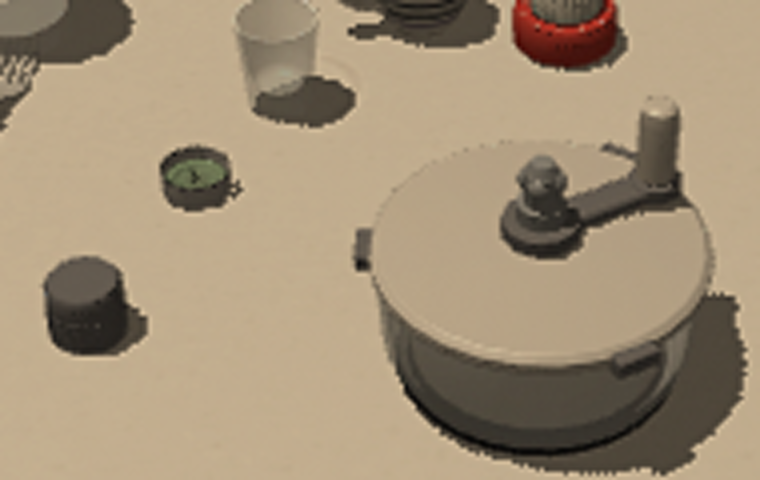

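The crops (4x) show: stud top at top (381.6,197.6) and scene (355.2,209.9); knob top at (396.4,165.1) and (384.4,195.4); cap top at (273.4,263.9) and (240.6,239.9); lid centre at (378.4,203.4) in top.

```bash
python3 - <<'E'
from h import *
np.set_printoptions(precision=4,suppress=True)
T=get_image("top");S=get_image("scene")
print("cap",plane(T,(273.4,263.9),.034),plane(S,(240.6,239.9),.034),tri(T,(273.4,263.9),S,(240.6,239.9)))
print("stud",plane(T,(381.6,197.6),.123),plane(S,(355.2,209.9),.123), tri(T,(381.6,197.6),S,(355.2,209.9)))
print("lid",plane(T,(378.4,203.4),.08))
k=tri(T,(396.4,165.1),S,(384.4,195.4))
print("knob",plane(T,(396.4,165.1),.132),plane(S,(384.4,195.4),.132),k)
E
```

```text
cap [0.4083 0.3065 0.034 ] [0.4084 0.3063 0.034 ] [0.4084 0.3065 0.0338]
stud [0.5194 0.1082 0.123 ] [0.5198 0.111  0.123 ] [0.5184 0.1092 0.125 ]
lid [0.5158 0.1092 0.08  ]
knob [0.5756 0.0816 0.132 ] [0.5778 0.083  0.132 ] [0.5752 0.0818 0.1341]
```

```bash
cat >> h.py <<'E'
from scipy.spatial.transform import Rotation as Ro
def rows(Ws,o=None):
    s=o or observe(); M=Ro.from_euler("xyz",s["orientation"]).as_matrix()
    print("tcp",s["tcp_pos"].round(4),s["orientation"].round(3),"w",round(s["width"],4),"F",s["ft_force"].round(1),"ff",round(s["finger_force"],1),"t",round(s["clock"],2))
    print([(M.T@(np.array(w)-s["tcp_pos"])).round(4).tolist() for w in Ws])
    print("tilt fix deg",np.degrees((Ro.from_matrix(M).inv()*Ro.from_euler("xyz",[np.pi,0,2.8])).as_rotvec()).round(2))
E
python3 -c "
from h import *
rows([(.5765,.0822,.20),(.53,.06,.25)])"
```

```text
tcp [0.2099 0.5885 0.231 ] [-3.141 -0.     2.799] w 0.0854 F [-0.  -0.1 -0.7] ff 0.0 t 0.3
[[-0.5154, -0.3535, 0.0311], [-0.4791, -0.3901, -0.0188]]
tilt fix deg [-0.04 -0.01 -0.07]
```

Call:
servo_tool:
  series:
    - [[0.3,-0.035,-0.024,0.0,0,0,0],[0.3,-0.07,-0.048,0.0,0,0,0],[0.3,-0.107,-0.0735,0.0,0,0,0],[0.3,-0.144,-0.099,0.0,0,0,0],[0.3,-0.18,-0.1235,0.0,0,0,0]]
  squeeze: 25

```text
clock: 0.8
tcp_pos: [0.3388, 0.4103, 0.2314]
orientation: [3.141, 0.0, 2.799]
ft_force: [0.8, 0.2, 0.3]
width: 0.0556
finger_force: 0.0
```

Call:
servo_tool:
  series:
    - [[0.3,-0.035,-0.024,0.0,0,0,0],[0.3,-0.07,-0.048,0.0,0,0,0],[0.3,-0.107,-0.0735,0.0,0,0,0],[0.3,-0.144,-0.099,0.0,0,0,0],[0.3,-0.18,-0.1235,0.0,0,0,0]]

```text
clock: 1.3
tcp_pos: [0.467, 0.2334, 0.2315]
orientation: [3.141, 0.0, 2.799]
ft_force: [0.1, 1.1, -0.0]
width: 0.0557
finger_force: 0.0
```

Call:
servo_tool:
  series:
    - [[0.3,-0.035,-0.024,0.005,0,0,0],[0.3,-0.07,-0.048,0.01,0,0,0],[0.3,-0.107,-0.0735,0.015,0,0,0],[0.3,-0.144,-0.0985,0.02,0,0,0],[0.3,-0.155,-0.1065,0.03,0,0,0]]

```text
clock: 1.8
tcp_pos: [0.5802, 0.0787, 0.2019]
orientation: [3.141, 0.005, 2.795]
ft_force: [-0.2, 0.4, -0.0]
width: 0.0556
finger_force: 0.0
```

```bash
python3 -c "
from h import *
rows([(.5765,.0822,.20),(.5765,.0822,.101)])
d=get_image('wrist'); cv2.imwrite('pics/w1.png',d['color'][:,:,::-1])
for X in [(.5765,.0822,.132),(.5185,.1095,.123),(.5185,.1095,.1)]: print(proj(d,X).round(1))
"
```

```text
tcp [0.5802 0.0787 0.2019] [3.141 0.005 2.795] w 0.0556 F [-0.2  0.4 -0. ] ff 0.0 t 1.8
[[0.0047, 0.002, 0.0018], [0.0052, 0.002, 0.1008]]
tilt fix deg [ 0.03  0.31 -0.29]
[322.1 210.6]
[331.4 113.5]
[330.2 113.3]
```

View pics/w1.png

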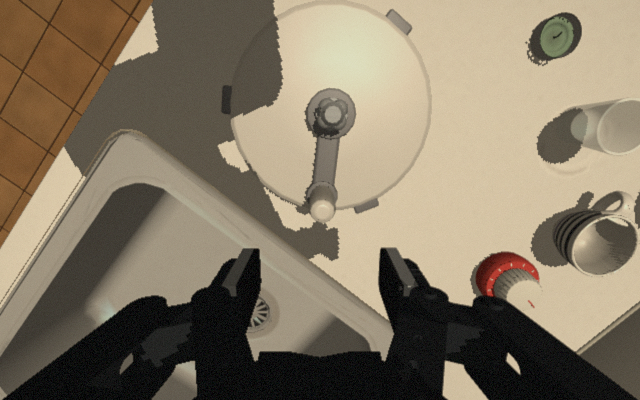

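The wrist view confirms the knob top at (322,210) and stud at (332,114), each within 1 px of the projected estimates.

Call:
servo_tool:
  series:
    - [[0.3,0.004,0.002,0.0,0,0,0],[0.3,0.005,0.002,0.035,0,0,0],[0.3,0.005,0.002,0.07,0,0,0],[0.3,0.005,0.002,0.103,0,0,0],[0.3,0.005,0.002,0.103,0,0,0]]

```text
clock: 2.35
tcp_pos: [0.5671, 0.0884, 0.0949]
orientation: [-3.139, -0.01, 2.801]
ft_force: [-0.0, 0.0, 0.7]
width: 0.0556
finger_force: 0.0
```

```bash
python3 -c "
from h import *
rows([(.5765,.0822,.098)])
"
```

```text
tcp [0.5671 0.0884 0.0949] [-3.139 -0.01   2.801] w 0.0556 F [-0.   0.   0.7] ff 0.0 t 2.35
[[-0.0109, -0.0027, -0.0032]]
tilt fix deg [-0.16 -0.6   0.06]
```

Call:
servo_tool:
  series:
    - [[0.3,0,0,0,0,0,0],[0.3,0,0,0,0,0,0]]

```text
clock: 2.55
tcp_pos: [0.5731, 0.0871, 0.1004]
orientation: [3.14, 0.003, 2.8]
ft_force: [0.3, -0.2, 0.4]
width: 0.0559
finger_force: 0.0
```

```bash
python3 -c "
from h import *
rows([(.5765,.0822,.098)])
"
```

```text
tcp [0.5731 0.0871 0.1004] [3.14e+00 3.00e-03 2.80e+00] w 0.0559 F [ 0.3 -0.2  0.4] ff 0.0 t 2.55
[[-0.0048, -0.0035, 0.0024]]
tilt fix deg [0.06 0.18 0.  ]
```

Call:
servo_tool:
  series:
    - [[0.3,-0.005,-0.0035,0.001,0,0,0],[0.3,-0.005,-0.0035,0.001,0,0,0],[-0.6,-0.005,-0.0035,0.001,0,0,0],[-1,-0.005,-0.0035,0.001,0,0,0],[-1,-0.005,-0.0035,0.001,0,0,0]]
  squeeze: 25

```text
clock: 3.05
tcp_pos: [0.5759, 0.0811, 0.0976]
orientation: [3.141, 0.0, 2.799]
ft_force: [-0.2, -0.2, 1.9]
width: 0.0194
finger_force: 26.0
```

Call:
servo_tool:
  series:
    - [[-1,0,0,0,0,0,0],[-1,0,0,0,0,0,0],[-1,0,0,0,0,0,0],[-1,0,0,0,0,0,0]]

```text
clock: 3.45
tcp_pos: [0.5759, 0.0811, 0.0976]
orientation: [-3.142, 0.0, 2.799]
ft_force: [-1.1, -1.2, 4.2]
width: 0.0189
finger_force: 26.1
```

```bash
python3 -c "
from h import *
c=np.array([.5185,.1095]);a0=np.radians(-25.2);s=observe()
P=[(*(s['tcp_pos'][:2]+.065*np.array([np.cos(a0+t)-np.cos(a0),np.sin(a0+t)-np.sin(a0)])),s['tcp_pos'][2]) for t in np.radians(np.arange(15,391,15))]
rows(P,s)
"
```

```text
tcp [0.5759 0.0811 0.0976] [-3.142  0.     2.799] w 0.0189 F [-1.1 -1.2  4.2] ff 26.1 t 3.45
[[0.0006, 0.017, -0.0], [0.0055, 0.0332, -0.0], [0.0145, 0.0476, -0.0], [0.0269, 0.0592, -0.0], [0.0419, 0.0672, -0.0], [0.0584, 0.071, -0.0], [0.0754, 0.0704, -0.0], [0.0916, 0.0655, -0.0], [0.106, 0.0565, -0.0], [0.1176, 0.0441, -0.0], [0.1256, 0.0291, -0.0001], [0.1294, 0.0126, -0.0001], [0.1288, -0.0044, -0.0001], [0.1239, -0.0206, -0.0], [0.1149, -0.035, -0.0], [0.1025, -0.0466, -0.0], [0.0875, -0.0546, -0.0], [0.071, -0.0584, -0.0], [0.054, -0.0578, -0.0], [0.0378, -0.0529, -0.0], [0.0234, -0.0439, -0.0], [0.0118, -0.0315, -0.0], [0.0038, -0.0165, -0.0], [-0.0, -0.0, 0.0], [0.0006, 0.017, -0.0], [0.0055, 0.0332, -0.0]]
tilt fix deg [-0.    0.02 -0.07]
```

Call:
servo_tool:
  series:
    - [[-1,0.0002,0.0055,0,0,0,0],[-1,0.0006,0.017,0,0,0,0],[-1,0.0055,0.0332,0,0,0,0],[-1,0.0145,0.0476,0,0,0,0],[-1,0.0269,0.0592,0,0,0,0]]

```text
clock: 3.95
tcp_pos: [0.5711, 0.148, 0.0976]
orientation: [3.141, 0.002, 2.8]
ft_force: [-0.4, -1.6, 6.1]
width: 0.0192
finger_force: 26.4
```

Call:
servo_tool:
  series:
    - [[-1,0.015,0.008,0,0,0,0],[-1,0.0315,0.0118,0,0,0,0],[-1,0.0485,0.0112,0,0,0,0],[-1,0.0647,0.0063,0,0,0,0],[-1,0.0791,-0.0027,0,0,0,0]]

```text
clock: 4.45
tcp_pos: [0.4946, 0.1715, 0.0976]
orientation: [3.141, 0.002, 2.801]
ft_force: [3.9, -6.5, 4.1]
width: 0.0193
finger_force: 26.2
```

```bash
python3 -c "
from h import *
rows([])
p=observe()['tcp_pos'][:2]-[.518,.1095]; print(np.linalg.norm(p),np.degrees(np.arctan2(p[1],p[0]))+25.2)
"
```

```text
tcp [0.4946 0.1715 0.0976] [3.141e+00 2.000e-03 2.801e+00] w 0.0193 F [ 3.9 -6.5  4.1] ff 26.2 t 4.45
[]
tilt fix deg [0.03 0.13 0.08]
0.06626098284846968 135.87225335151263
```

Call:
servo_tool:
  series:
    - [[-1,0.0116,-0.0124,0,0,0,0],[-1,0.0196,-0.0274,0,0,0,0],[-1,0.0234,-0.0439,0,0,0,0],[-1,0.0228,-0.0609,0,0,0,0],[-1,0.0179,-0.0771,0,0,0,0]]

```text
clock: 4.95
tcp_pos: [0.453, 0.1045, 0.0976]
orientation: [3.14, 0.003, 2.8]
ft_force: [4.0, 1.6, 2.0]
width: 0.0194
finger_force: 26.1
```

Call:
servo_tool:
  series:
    - [[-1,-0.009,-0.0144,0,0,0,0],[-1,-0.0214,-0.026,0,0,0,0],[-1,-0.0364,-0.034,0,0,0,0],[-1,-0.0529,-0.0378,0,0,0,0],[-1,-0.0699,-0.0372,0,0,0,0]]

```text
clock: 5.45
tcp_pos: [0.5057, 0.0463, 0.0975]
orientation: [3.14, -0.001, 2.798]
ft_force: [0.8, 8.6, 7.0]
width: 0.019
finger_force: 26.5
```

Call:
servo_tool:
  series:
    - [[-1,-0.0162,0.0049,0,0,0,0],[-1,-0.0306,0.0139,0,0,0,0],[-1,-0.0422,0.0263,0,0,0,0],[-1,-0.0502,0.0413,0,0,0,0],[-1,-0.054,0.0578,0,0,0,0]]

```text
clock: 5.95
tcp_pos: [0.5764, 0.082, 0.0976]
orientation: [-3.141, -0.0, 2.799]
ft_force: [-0.7, -0.9, 6.8]
width: 0.019
finger_force: 26.6
```

Call:
servo_tool:
  series:
    - [[-1,0.0006,0.017,0,0,0,0],[-1,0.0006,0.017,0,0,0,0],[-1,0.0006,0.017,0,0,0,0],[-1,0.0006,0.017,0,0,0,0],[-1,0.0006,0.017,0,0,0,0]]

```text
clock: 6.45
tcp_pos: [0.5817, 0.0983, 0.0976]
orientation: [3.141, 0.002, 2.8]
ft_force: [1.9, 0.4, 4.8]
width: 0.0194
finger_force: 26.4
```

```bash
python3 -c "
from h import *
rows([])
p=observe()['tcp_pos'][:2]-[.518,.1095]; print(np.linalg.norm(p),np.degrees(np.arctan2(p[1],p[0]))+25.2)
"
```

```text
tcp [0.5817 0.0983 0.0976] [3.141e+00 2.000e-03 2.800e+00] w 0.0194 F [1.9 0.4 4.8] ff 26.4 t 6.45
[]
tilt fix deg [ 0.05  0.09 -0.02]
0.06467579998378478 15.265694956054253
```

Call:
servo_tool:
  series:
    - [[0.3,0,0,0,0,0,0],[0.3,0,0,0,0,0,0],[0.3,0,0,0,0,0,0],[0.5,0,0,-0.04,0,0,0],[0.6,0,0,-0.08,0,0,0]]

```text
clock: 6.95
tcp_pos: [0.579, 0.0974, 0.1761]
orientation: [-3.14, -0.006, 2.799]
ft_force: [1.2, -1.0, 0.2]
width: 0.0684
finger_force: 0.0
```

Call:
servo_tool:
  series:
    - [[0.6,0,0,0,0,0,0]]

```text
clock: 7.05
tcp_pos: [0.5842, 0.0974, 0.1821]
orientation: [3.138, 0.009, 2.799]
ft_force: [0.7, -0.0, 0.9]
width: 0.0682
finger_force: 0.0
```

```bash
python3 -c "
from h import *
rows([(.4084,.3065,.16),(.43,.28,.16)])
"
```

```text
tcp [0.5842 0.0974 0.1821] [3.138 0.009 2.799] w 0.0682 F [ 0.7 -0.   0.9] ff 0.0 t 7.05
[[0.236, 0.1378, 0.0203], [0.2068, 0.1201, 0.0206]]
tilt fix deg [ 0.18  0.54 -0.07]
```

Call:
servo_tool:
  series:
    - [[0.8,0.03,0.0175,0,0,0,0],[0.8,0.068,0.04,0,0,0,0],[0.8,0.108,0.0635,0,0,0,0],[0.8,0.148,0.087,0,0,0,0],[0.8,0.188,0.111,0,0,0,0]]

```text
clock: 7.55
tcp_pos: [0.439, 0.2658, 0.1764]
orientation: [-3.14, -0.002, 2.798]
ft_force: [0.2, -0.4, -0.3]
width: 0.077
finger_force: 0.0
```

Call:
servo_tool:
  series:
    - [[0.8,0.03,0.018,0,0,0,0],[0.8,0.046,0.027,0,0,0,0],[0.8,0.046,0.027,0,0,0,0],[0.8,0.046,0.027,0,0,0,0],[0.8,0.046,0.027,0,0,0,0]]

```text
clock: 8.05
tcp_pos: [0.4075, 0.3053, 0.177]
orientation: [-3.141, -0.0, 2.798]
ft_force: [-0.1, -1.3, -0.4]
width: 0.0768
finger_force: 0.0
```

```bash
python3 -c "
from h import *
rows([(.4084,.3065,.16),(.4084,.3065,.003)])
d=get_image('wrist'); cv2.imwrite('pics/w2.png',d['color'][:,:,::-1])
print(proj(d,(.4084,.3065,.034)))
"
```

```text
tcp [0.4075 0.3053 0.177 ] [-3.141 -0.     2.798] w 0.0768 F [-0.1 -1.3 -0.4] ff 0.0 t 8.05
[[-0.0004, 0.0014, 0.017], [-0.0004, 0.0015, 0.174]]
tilt fix deg [-0.03 -0.   -0.12]
[320.88787342 193.08244855]
```

View pics/w2.png

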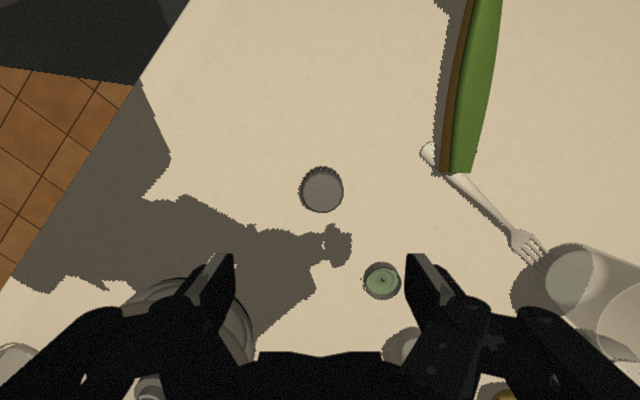

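The cap's top is at about (322,188), near the predicted (321,193); I get an exact centre from a contour.

```bash
python3 -c "
from h import *
d=get_image('wrist'); g=cv2.cvtColor(d['color'],cv2.COLOR_RGB2GRAY)[150:222,285:360]
m=cv2.inRange(cv2.GaussianBlur(g,(3,3),0),85,125); m2=cv2.inRange(g,0,125)
for k in (m,m2):
    c=max(cv2.findContours(k,0,1)[0],key=cv2.contourArea); e=cv2.fitEllipse(c); print(e,cv2.contourArea(c)); p=(e[0][0]+285,e[0][1]+150); print(p,plane(d,p,.034),plane(d,p,.02))
"
```

```text
((36.65884017944336, 41.31482696533203), (40.01530456542969, 44.619598388671875), 62.198089599609375) 1173.0
(321.65884017944336, 191.31482696533203) [0.40729411 0.30761784 0.034     ] [0.41045941 0.30658649 0.02      ]
((35.93533706665039, 39.524085998535156), (44.40095138549805, 46.26224899291992), 17.547285079956055) 1606.0
(320.9353370666504, 189.52408599853516) [0.40551079 0.3075597  0.034     ] [0.40858847 0.30652549 0.02      ]
```

Call:
servo_tool:
  series:
    - [[0.8,0.0005,0.002,0.03,0,0,0],[0.8,0.0005,0.002,0.07,0,0,0],[0.8,0.0005,0.002,0.11,0,0,0],[0.8,0.0005,0.002,0.14,0,0,0],[0.8,0.0005,0.002,0.155,0,0,0]]

```text
clock: 8.65
tcp_pos: [0.4066, 0.3066, 0.0197]
orientation: [-3.139, -0.003, 2.797]
ft_force: [-0.1, -0.0, 0.6]
width: 0.0771
finger_force: 0.0
```

Call:
servo_tool:
  series:
    - [[0.8,0,0,0.01,0,0,0],[0.8,0,0,0.018,0,0,0],[0.8,0,0,0.02,0,0,0],[0.8,0,0,0.02,0,0,0],[0.8,0,0,0.02,0,0,0]]

```text
clock: 9.15
tcp_pos: [0.4077, 0.3083, 0.0031]
orientation: [3.14, 0.001, 2.799]
ft_force: [1.4, -0.9, 0.5]
width: 0.0766
finger_force: 0.0
```

```bash
python3 -c "
from h import *
rows([(.4079,.307,.002)])
"
```

```text
tcp [0.4077 0.3083 0.0031] [3.140e+00 1.000e-03 2.799e+00] w 0.0766 F [ 1.4 -0.9  0.5] ff 0.0 t 9.15
[[-0.0006, -0.0012, 0.0011]]
tilt fix deg [ 0.07  0.07 -0.07]
```

Call:
servo_tool:
  series:
    - [[-0.2,-0.0005,-0.001,0.001,0,0,0],[-0.4,-0.0005,-0.001,0.001,0,0,0],[-1,-0.0005,-0.001,0.001,0,0,0],[-1,-0.0005,-0.001,0.001,0,0,0],[-1,-0.0005,-0.001,0.001,0,0,0]]
  squeeze: 60

```text
clock: 9.65
tcp_pos: [0.4074, 0.307, 0.002]
orientation: [3.141, 0.001, 2.799]
ft_force: [-0.7, -0.7, 5.6]
width: 0.0384
finger_force: 59.5
```

Call:
servo_tool:
  series:
    - [[-1,0,0,0,0,0,0],[-1,0,0,-0.01,0,0,0],[-1,0,0,-0.05,0,0,0],[-1,0,0,-0.1,0,0,0],[-1,0,0,-0.15,0,0,0]]

```text
clock: 10.15
tcp_pos: [0.4065, 0.3066, 0.1528]
orientation: [-3.14, -0.001, 2.799]
ft_force: [0.5, 0.5, -0.7]
width: 0.0378
finger_force: 60.3
```

Call:
servo_tool:
  series:
    - [[-1,0,0,-0.015,0,0,0],[-1,0,0,-0.02,0,0,0],[-1,0,0,-0.02,0,0,0]]

```text
clock: 10.45
tcp_pos: [0.4071, 0.3069, 0.1718]
orientation: [3.141, 0.001, 2.799]
ft_force: [-0.2, 0.4, -1.8]
width: 0.0384
finger_force: 60.3
```

```bash
python3 -c "
from h import *
rows([(.5185,.1095,.18)])
"
```

```text
tcp [0.4071 0.3069 0.1718] [3.141e+00 1.000e-03 2.799e+00] w 0.0384 F [-0.2  0.4 -1.8] ff 60.3 t 10.45
[[-0.1713, -0.1485, -0.0081]]
tilt fix deg [ 0.04  0.04 -0.06]
```

Call:
servo_tool:
  series:
    - [[-1,-0.03,-0.02,0,0,0,0],[-1,-0.063,-0.042,0,0,0,0],[-1,-0.098,-0.066,0,0,0,0],[-1,-0.133,-0.089,0,0,0,0],[-1,-0.168,-0.113,0,0,0,0]]

```text
clock: 10.95
tcp_pos: [0.5268, 0.1426, 0.169]
orientation: [-3.14, -0.005, 2.799]
ft_force: [0.8, 1.0, -0.4]
width: 0.0388
finger_force: 60.3
```

Call:
servo_tool:
  series:
    - [[-1,-0.035,-0.0235,0,0,0,0],[-1,-0.053,-0.0355,0,0,0,0],[-1,-0.053,-0.0355,0,0,0,0],[-1,-0.053,-0.0355,0,0,0,0],[-1,-0.053,-0.0355,0,0,0,0]]

```text
clock: 11.45
tcp_pos: [0.5636, 0.0938, 0.1699]
orientation: [-3.141, -0.004, 2.8]
ft_force: [-0.0, -0.6, -0.8]
width: 0.0383
finger_force: 60.3
```

```bash
python3 -c "
from h import *
rows([(.5185,.1095,.17),(.5185,.1095,.14)])
d=get_image('wrist'); cv2.imwrite('pics/w3.png',cv2.resize(d['color'][60:360,170:470],None,fx=2,fy=2)[:,:,::-1])
print(proj(d,(.5185,.1095,.123)))
s=observe();t=s['tcp_pos'];M=Ro.from_euler('xyz',s['orientation']).as_matrix()
for z in (.002,-.032): print(proj(d,t+M@[0,0,z]), proj(d,t+M@[.02,0,z]))
"
```

```text
tcp [0.5636 0.0938 0.1699] [-3.141 -0.004  2.8  ] w 0.0383 F [-0.  -0.6 -0.8] ff 60.3 t 11.45
[[0.0477, -0.0003, 0.0001], [0.0476, -0.0003, 0.0301]]
tilt fix deg [-0.05 -0.22 -0.02]
[318.75792773 151.72321608]
[319.65686697 261.59775387] [319.66107373 222.45417894]
[319.70953286 300.58189515] [319.71729861 252.42010802]
```

View pics/w3.png

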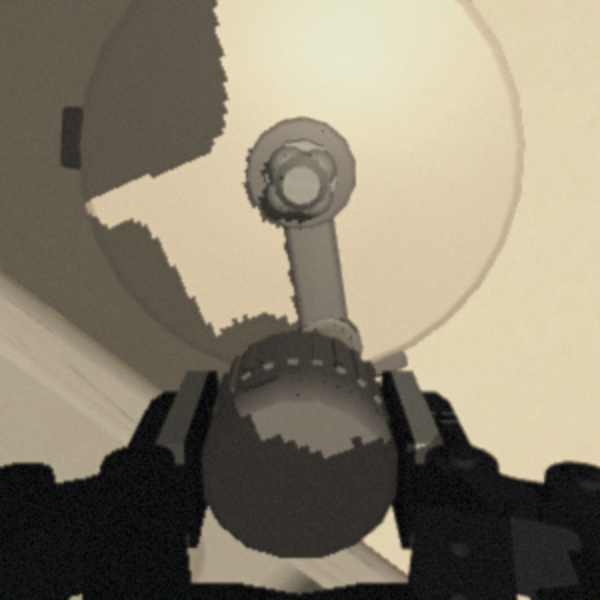

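Stud top is at crop (302,186), i.e. pixel (321,153). The cap is held upright: mouth's front edge at row 226, top's rear edge at row 338, sides at columns 272 and 367. I compare these with the predictions.

```bash
python3 -c "
from h import *
d=get_image('wrist')
s=observe();t=s['tcp_pos'];M=Ro.from_euler('xyz',s['orientation']).as_matrix()
a=np.linspace(0,2*np.pi,181)
for dx in (0,.002,-.002):
  for z in (.002,-.032):
    q=np.array([proj(d,t+M@[dx+.02*np.cos(b),.02*np.sin(b),z]) for b in a]); print(dx,z,q.min(0),q.max(0))
X=plane(d,(321,153),.123); print(X); rows([(*X[:2],.17)])
"
```

```text
0 0.002 [278.12489817 222.67452648] [360.72516302 298.30716479]
0 -0.032 [267.21378168 252.686879  ] [371.62064204 344.91953971]
0.002 0.002 [277.98260558 218.60842934] [360.86886129 294.76570037]
0.002 -0.032 [266.98596804 247.63230201] [371.85017398 340.67507829]
-0.002 0.002 [278.26621223 226.71170096] [360.58245301 301.8251112 ]
-0.002 -0.032 [267.43961692 257.69563812] [371.39310362 349.12872438]
[0.51993942 0.11063978 0.123     ]
tcp [0.5641 0.094  0.1707] [-3.141e+00 -2.000e-03  2.800e+00] w 0.0385 F [ 0.8  0.5 -0.2] ff 60.3 t 11.55
[[0.0472, 0.0009, 0.0008]]
tilt fix deg [-0.03 -0.11  0.03]
```

Call:
servo_tool:
  series:
    - [[-1,0.015,0,0,0,0,0],[-1,0.035,0.0003,0,0,0,0],[-1,0.0475,0.0005,0,0,0,0],[-1,0.0475,0.0005,0.01,0,0,0],[-1,0.0475,0.0005,0.022,0,0,0]]

```text
clock: 12.05
tcp_pos: [0.5218, 0.1097, 0.1493]
orientation: [3.141, 0.003, 2.8]
ft_force: [0.8, 0.1, -1.2]
width: 0.0384
finger_force: 60.3
```

Call:
servo_tool:
  series:
    - [[-1,0,0,0,0,0,0],[-1,0,0,0,0,0,0],[-1,0,0,0,0,0,0]]

```text
clock: 12.35
tcp_pos: [0.5216, 0.109, 0.1492]
orientation: [3.141, 0.0, 2.798]
ft_force: [0.8, 0.0, -0.1]
width: 0.0383
finger_force: 60.3
```

```bash
python3 -c "
from h import *
from scipy.optimize import least_squares
P=np.array([(.5759,.0811),(.5711,.148),(.4946,.1715),(.453,.1045),(.5057,.0463),(.5764,.082),(.5817,.0983)])
print(least_squares(lambda c:np.hypot(*(P-c).T)-.065,[.52,.11]).x.round(4))
rows([(.5190,.1100,.145)])
for n in ('scene',):
  d=get_image(n); cv2.imwrite('pics/s2.png',cv2.resize(d['color'][150:290,270:450],None,fx=4,fy=4,interpolation=cv2.INTER_CUBIC)[:,:,::-1])
"
```

```text
[0.5178 0.1105]
tcp [0.5216 0.109  0.1492] [3.141 0.    2.798] w 0.0383 F [ 0.8  0.  -0.1] ff 60.3 t 12.35
[[0.0028, 0.0001, 0.0041]]
tilt fix deg [ 0.01  0.02 -0.09]
```

View pics/s2.png

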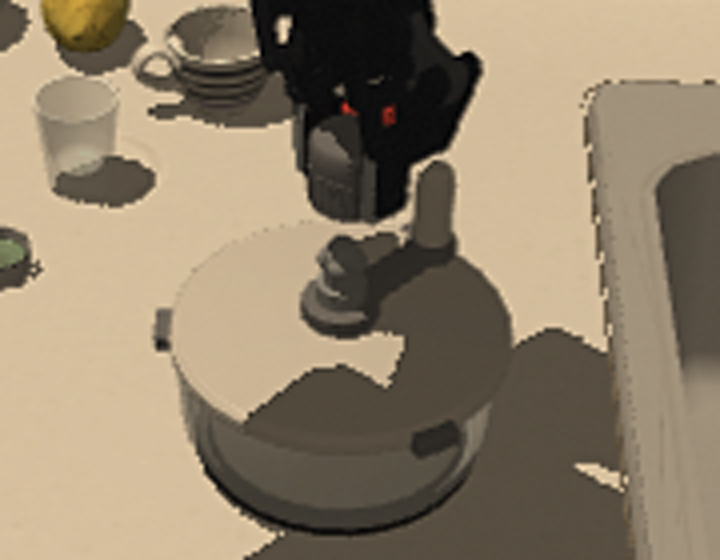

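The cap hangs above the stud (crop: cap mouth about (345,215), stud top (345,240)), clear of the knob. I correct 3 mm in x and lower gently.

Call:
servo_tool:
  series:
    - [[-1,0.0033,0,0.003,0,0,0],[-1,0.0033,0,0.01,0,0,0],[-1,0.0033,0,0.018,0,0,0],[-1,0.0033,0,0.025,0,0,0],[-1,0.0033,0,0.028,0,0,0]]
  squeeze: 80

```text
clock: 12.9
tcp_pos: [0.5172, 0.1103, 0.1202]
orientation: [-3.141, -0.002, 2.799]
ft_force: [0.0, 0.3, -0.6]
width: 0.0382
finger_force: 80.0
```

Call:
servo_tool:
  series:
    - [[-1,0,0,0,0,0,0],[-1,0,0,0,0,0,0]]

```text
clock: 13.1
tcp_pos: [0.5179, 0.1104, 0.1212]
orientation: [-3.142, -0.0, 2.799]
ft_force: [0.3, 0.2, -0.5]
width: 0.0376
finger_force: 80.0
```

```bash
python3 -c "
from h import *
rows([(.5185,.1100,.105)])
"
```

```text
tcp [0.5179 0.1104 0.1212] [-3.142 -0.     2.799] w 0.0376 F [ 0.3  0.2 -0.5] ff 80.0 t 13.1
[[-0.0007, -0.0001, 0.0162]]
tilt fix deg [-0.   -0.   -0.07]
```

Call:
servo_tool:
  series:
    - [[-1,-0.0003,0,0.002,0,0,0],[-1,-0.0003,0,0.004,0,0,0],[-1,-0.0003,0,0.006,0,0,0],[-1,-0.0003,0,0.008,0,0,0],[-1,-0.0003,0,0.008,0,0,0]]

```text
clock: 13.6
tcp_pos: [0.5183, 0.1103, 0.1141]
orientation: [3.141, 0.001, 2.799]
ft_force: [-0.7, 0.4, 2.1]
width: 0.038
finger_force: 80.8
```

Call:
servo_tool:
  series:
    - [[-1,0,0,0.002,0,0,0],[-1,0,0,0.004,0,0,0],[-1,0,0,0.006,0,0,0],[-1,0,0,0.008,0,0,0],[-1,0,0,0.008,0,0,0]]

```text
clock: 14.1
tcp_pos: [0.5181, 0.1102, 0.1051]
orientation: [-3.141, -0.0, 2.799]
ft_force: [0.2, -0.0, 0.9]
width: 0.0379
finger_force: 81.0
```

```bash
python3 -c "
from h import *
rows([(.5185,.1100,.105)])
"
```

```text
tcp [0.5181 0.1102 0.1051] [-3.141 -0.     2.799] w 0.0379 F [ 0.2 -0.   0.9] ff 81.0 t 14.1
[[-0.0005, -0.0, 0.0001]]
tilt fix deg [-0.01 -0.01 -0.07]
```

Near the home position; now press on until the force rises.

Call:
servo_tool:
  series:
    - [[-1,0,0,0.001,0,0,0],[-1,0,0,0.002,0,0,0],[-1,0,0,0.002,0,0,0],[-1,0,0,0.002,0,0,0]]

```text
clock: 14.5
tcp_pos: [0.5182, 0.1102, 0.1049]
orientation: [3.141, 0.001, 2.799]
ft_force: [-3.7, -0.5, 13.1]
width: 0.0375
finger_force: 81.8
```

Call:
servo_tool:
  series:
    - [[-1,0,0,0,0,0,0],[-1,0,0,0,0,0,0],[-1,0,0,0,0,0,0]]

```text
clock: 14.8
tcp_pos: [0.5182, 0.1102, 0.1049]
orientation: [3.141, 0.001, 2.799]
ft_force: [-2.6, -0.4, 12.9]
width: 0.0379
finger_force: 81.8
```

Call:
servo_tool:
  series:
    - [[-1,0,0,0.001,0,0,0],[-1,0,0,0.001,0,0,0],[-1,0,0,0.001,0,0,0],[-1,0,0,0.001,0,0,0]]

```text
clock: 15.2
tcp_pos: [0.5182, 0.1102, 0.1049]
orientation: [3.141, 0.001, 2.799]
ft_force: [-4.8, 0.6, 19.2]
width: 0.0382
finger_force: 82.4
```

```bash
python3 -c "
from h import *
d=get_image('scene'); cv2.imwrite('pics/s3.png',cv2.resize(d['color'][150:290,270:450],None,fx=4,fy=4,interpolation=cv2.INTER_CUBIC)[:,:,::-1])
rows([])"
```

```text
tcp [0.5182 0.1102 0.1049] [3.141e+00 2.000e-03 2.799e+00] w 0.0376 F [-4.9 -0.7 19.3] ff 82.4 t 15.25
[]
tilt fix deg [ 0.01  0.09 -0.04]
```

View pics/s3.png

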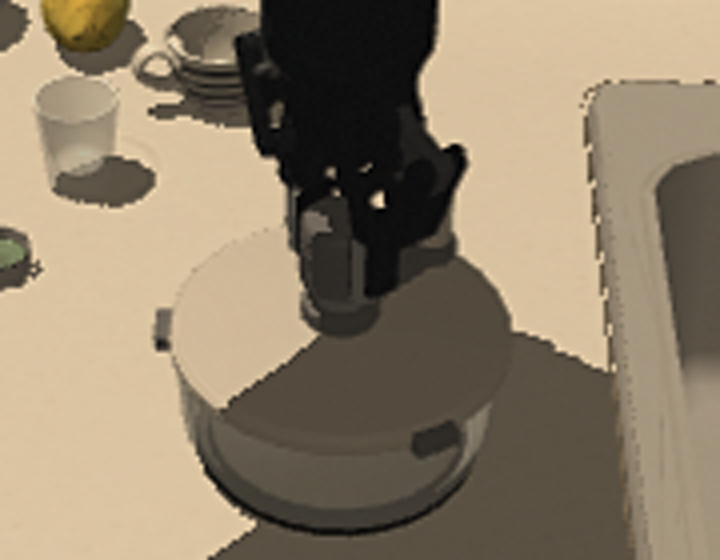

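The cap sits down over the stud at crop (340,260), with its mouth just above the hub. The crank base is still at (435,245), and the glass and tealight have not moved. Pressing force is 19 N, so I hand the job in.

```bash
python3 -c "
from bench import *
print(close_job())"
```

```text
the job is handed in; nothing more can be done
None
```

I turned the crank by its knob about 375° anticlockwise, pressed the cap home on the stud and handed the job in still gripping it (about 82 N) and pressing down at about 19 N; the tealight and glass looked unmoved, and no verdict came back.

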